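Ready the spring-jaw jig for a glue-up

ROBOT

A 7-joint arm with a two-finger parallel gripper is mounted at the origin on the work surface. World frame = base frame: x ahead of the robot, y to its left, z up, the work surface at z = 0. Lengths are in m, angles in degrees, forces in N, time in s.
With the tool pointing down it reaches from about 0.425 to 0.875 m from the base axis. Payload 4.7 kg.
Tool frame: the origin (TCP) lies at the very end of the fingers, on their centre line; the grasp point (between the pads) lies env.tcp_to_grasp behind it (env.tcp_to_grasp is the distance from the TCP to the grasp point, in m); z points along the fingers, x is the direction in which the jaws open and shut, and the axes are right-handed (so a half turn about z gives the same grasp; the last joint's range is limited). The gripper opens to 87 mm and grips with 3 to 60 N. Pads are 19 mm wide; open, the fingers measure 117 mm over their backs; the gripper's body (75 mm by 190 mm) begins 51 mm behind the grasp point.
Start: joints at [66.354, 18.392, -4.016, 83.108, 1.295, 78.541, -3.26], TCP at [0.269, -0.592, 0.223] pointing down, gripper open.
Joint ranges: [-163.93, 163.93], [-17.29, 119.83], [-79.2, 71.16], [3.27, 140.29], [-89.18, 269.18], [5.43, 117.66], [-154.24, 154.24]. Speed limits (degrees/s): [147.25, 147.25, 180, 180, 180, 180, 180].

INTERFACE

Orientations are given as [roll, pitch, yaw] about the fixed x, y, z axes, in that order (R = Rz(yaw) Ry(pitch) Rx(roll)).
In Python, from cell import env gives the robot as it stands. The module is installed in compiled form; this text tells all that it offers.
- The arm moves only by the tool send_rows, never from a script. Its argument "steps" is a list of rows, each a list of 3 entries, a list of its own where there are three numbers: the shift along the tool's x, y, z in m, then the turn, a rotation vector about the tool's x, y, z in rad, then the finger opening in m, from 0 to 0.087. A call has exactly 5 rows; each row is the pose to reach, as a shift and turn from the pose commanded when the call began, along the tool's axes at that moment; what a row does not reach only later rows make up. A row lasts 1/12 s, in which the tool goes at most 41.7 mm and 7.16 degrees, less where a joint would pass 70% of its speed; a pose out of reach is approached as far as the arm can. A call with a gripper value outside its range is refused whole. The fingers move at their own pace and stop on an object; "grip_force" is the grip in N (left out, the last holds). Time passes only in rows, so rows that repeat a pose let the fingers close, or fill a call up. It gives the time, the measured TCP pose, the force and the opening at its end, in the units of the state.
- env.get_obs(): the state, without advancing time (a new reading comes with each control period).
- env.read_camera(name): name is "side" or "top"; returns a dict with "pixels" (420x560x3 uint8, red, green, blue), "fx", "fy", "cx", "cy" (pixels), "position" and "rotation" of the camera in the world. Camera axes: x right, y up, looking along -z (the intrinsics and any distortion apply to the point x, -y, -z); pixel columns grow to the right and rows downward; lengths in m; the calibration is good to about 2 mm. A picture is of the moment at which its call begins. There is no depth.
- env.sign_off(): hands the job in, once; it reports no verdict.
The state is a dict: "time_s": time; "qpos": joint angles; "joint_velocities": joint speeds; "effort": joint torques, N m; "tool_pos": TCP position; "tool_rot": TCP orientation; "force": force on the tool from outside, world axes, zero at the start; "wrist_torque": the same for the moment, N m; "grip_width": finger opening in m.
Only numpy, scipy, OpenCV 4.12 (cv2) and the standard library are available. Lean on these libraries where they do the work, as an engineer would, in place of code of your own. Each camera call takes 0.05 s, during which the arm holds its last target.

TASK

We are about to glue the next kalimba body. Stand the fallen glue bottle up on its base on the bench and let go of it; then take the arch handle of the jig's spring-loaded jaw, pull the jaw open until its pointer blade is in line with the rider set on the rule, and keep holding it there for me to load the parts: finish while still holding it, because its spring will close it if you let go. Leave the other things on the bench where they are.

Things in the scene. Friction and masses are not known exactly. Their poses are not given: they have to be found in the camera images.
- glue: white glue bottle with grey cone nozzle, lying on a flat side left or right of the jig, nozzle away from the robot. Body 46 x 46 mm square, 104 mm tall; shoulder; round neck and cap 26 to 29 mm thick from 119 to 137 mm; nozzle to 165 mm. 0.17 to 0.31 kg, balance point 60 mm above the base. Origin: centre of the base; z from base to nozzle (level while lying); x, y square to the flat sides
- jig: aluminium gluing jig bolted to the bench: T-slotted base plate 340 x 150 x 22 mm, fixed jaw (75 mm high) at its +x end, end plate (52 mm high) with a spring cylinder nearer the robot, between them a moving jaw on two guide rods. A rule rail divided every 5 mm runs along its +y side. Origin: on the bench, mid-width, 150 mm from the plate's +x end; z up; the moving jaw opens along its -x, roughly towards the robot
- jaw (a joint): how far the moving jaw is pulled open from rest, in m: 0 at rest (gap 60 mm; pointer and handle then at x = +25 mm in the jig's frame), stop at 0.095; it opens along the jig's -x. Its spring pulls it shut with about 8 N at rest, growing by 95 N per metre to about 17 N at the stop; it goes back when let go
- handle (a point): middle of the grip bar of the arch handle on top of the moving jaw: dark steel round bar 12 mm thick, level along the jig's y, straight for 64 mm between its legs, 118 mm above the bench, 37 mm free below it down to the jaw's top (75 mm). Axes as the jig's; moves with the jaw
- pointer (a point): tip of the small steel pointer blade (6 mm wide) at the moving jaw's +y side, over the rule, 32 mm above the bench; along the jig's x it is level with the handle bar. Axes as the jig's; moves with the jaw
- rider_index (a point): tip of the blade (6 mm wide) of the rider, a dark steel block 20 mm long with brass thumbscrew, clamped on the outer side of the rule rail. It is the mark: fixed, 45 to 85 mm from the jaw pointer's rest, towards the jig's -x. 32 mm above the bench, axes as the jig's. The jaw is at the mark when pointer and rider blades face each other: same x along the jig
- oil_can: bystander: upright tin can, 66 mm diameter, 105 mm tall, on the other side of the jig from the glue bottle; origin at the centre of its base
- hammer: bystander: hammer 230 mm long lying between the robot and the jig, to the right; origin under it
- sanding_block: bystander: cork sanding block 100 x 55 x 28 mm between the robot and the jig, to the left; origin under its middle
There are look-alikes about, which are no part of the job. Several things have the shape of the glue; the one meant has the colours described above.

How it is judged:
By the outcome, as a careful person would: the job done as asked, in the order asked, and still so for the second after the job is handed in, while the arm keeps its last pose, push and grip.
It also fails if it takes over 64 s, if anything falls off the work surface, if the arm or the gripper's body presses on something with over 40 N, if the wrist force passes 120 N, or if a joint passes its speed limit or range.

## Working session

There is one attempt and no reset: what is moved stays moved. The work goes in short steps, Python scripts to look and compute and a tool call to move; the robot and the scene stay as the last step left them, time stands still between calls to the robot, and variables do not carry over. Pictures are saved under pics/ and viewed, and the job is handed in when it is done.

Besides the shell and the picture viewer there is one more tool, called after "Request:" by a JSON object that holds its "method" and its "body". send_rows: Moves the arm, as the interface text tells. Its arguments: {"type":"object","properties":{"steps":{"type":"array"},"grip_force":{"type":"number"}},"required":["steps"]}

```bash
mkdir -p pics; python3 - <<'E'
from cell import env
import cv2,json
print(env.get_obs(), env.tcp_to_grasp)
for n in("side","top"):
    d=env.read_camera(n); cv2.imwrite(f"pics/{n}0.png",d["pixels"][:,:,::-1])
    print({k:v for k,v in d.items() if k!="pixels"})
E
```

```text
{'time_s': 0.0, 'qpos': array([66.35555971, 18.43888368, -4.01600279, 83.17367232,  1.29800244,
       78.53956688, -3.25887326]), 'joint_velocities': array([-0.06255781,  0.14785797, -0.06836655, -0.09373223,  0.11271647,
        0.01108653,  0.02574641]), 'effort': array([-4.53743496e-04, -4.91296935e+01, -4.04207027e-01, -3.12531638e+01,
       -6.40304340e-02,  4.37263492e-02,  1.90264918e-04]), 'tool_pos': array([ 0.26877808, -0.59123799,  0.22147435]), 'tool_rot': array([ 1.79991582e+02,  1.06714086e-01, -6.55436719e+01]), 'force': array([-0.61735691, -0.65109639,  0.38805721]), 'wrist_torque': array([-0.03563301, -0.0343122 ,  0.02402798]), 'grip_width': 0.0867177773267328} 0.0187
{'fx': 428.79703083385385, 'fy': 428.79703083385385, 'cx': 275.62743643619615, 'cy': 212.21182479523193, 'position': array([-0.0986376 ,  0.61717541,  0.77958441]), 'rotation': array([  52.21898724,   -0.66729655, -140.29670388])}
{'fx': 440.401249353358, 'fy': 440.401249353358, 'cx': 281.9484896557115, 'cy': 212.44535932464413, 'position': array([ 0.36519014, -0.0380023 ,  1.17108051]), 'rotation': array([  6.61031428,  -1.72407277, -89.43853476])}
```

View pics/side0.png

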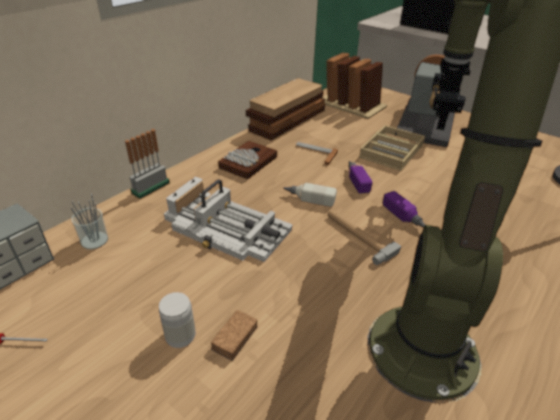

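View pics/top0.png

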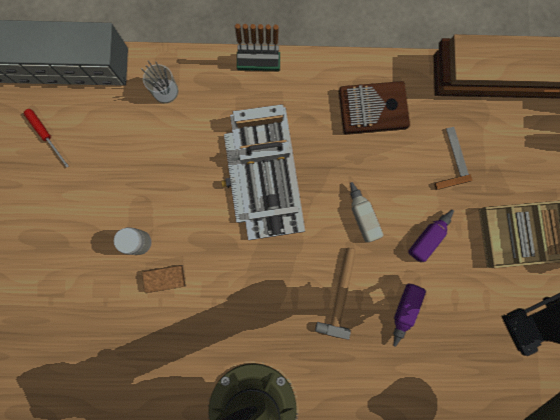

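The white bottle lies right of the jig in the top view: its base is near (371,240) and its nozzle tip near (351,184). The rider is at about (228,183), and the oil can is at (130,240). Next I'll view enlarged crops.

```bash
cat > h.py <<'E'
import numpy as np, cv2
from scipy.spatial.transform import Rotation as Ro
from cell import env
def Rm(rpy): return Ro.from_euler('xyz',rpy,degrees=True).as_matrix()
def cam(n): return env.read_camera(n)
def unproj(d,u,v,z):
    R=Rm(d["rotation"]); ray=R@np.array([(u-d["cx"])/d["fx"],-(v-d["cy"])/d["fy"],-1.])
    t=(z-d["position"][2])/ray[2]; return d["position"]+t*ray
def proj(d,p):
    c=Rm(d["rotation"]).T@(np.array(p)-d["position"]); return d["cx"]+d["fx"]*c[0]/-c[2], d["cy"]-d["fy"]*c[1]/-c[2]
def crop(d,x0,y0,w,h,s,name):
    im=d["pixels"][y0:y0+h,x0:x0+w,::-1]; cv2.imwrite(f"pics/{name}.png",cv2.resize(im,None,fx=s,fy=s,interpolation=cv2.INTER_CUBIC))
E
python3 - <<'E'
from h import *
d=cam("top"); print([k for k in d]); crop(d,215,95,100,150,4,"t_jig"); crop(d,330,170,70,80,7,"t_glue")
d=cam("side"); crop(d,160,170,140,100,5,"s_jig"); crop(d,270,170,80,45,8,"s_glue")
E
```

```text
['pixels', 'fx', 'fy', 'cx', 'cy', 'position', 'rotation']
```

View pics/t_jig.png

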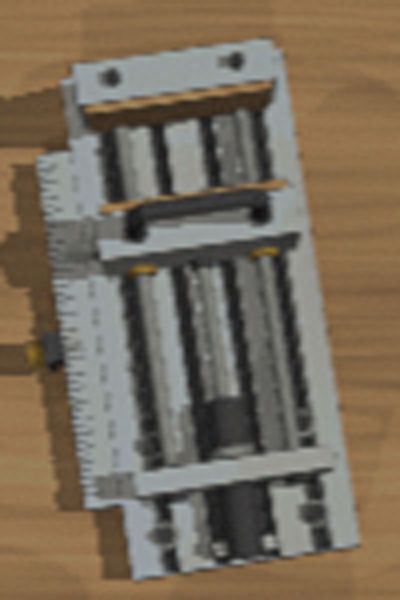

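View pics/t_glue.png

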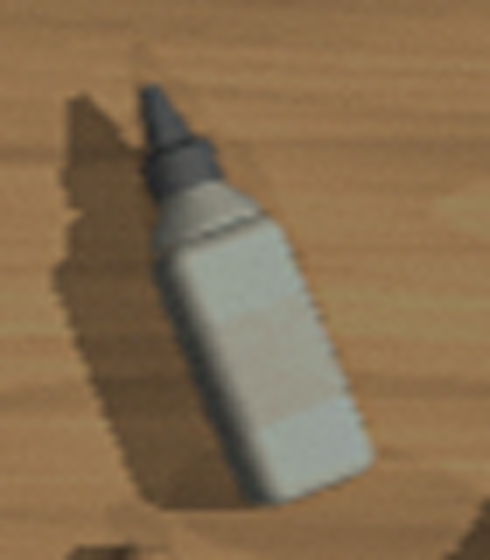

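View pics/s_jig.png

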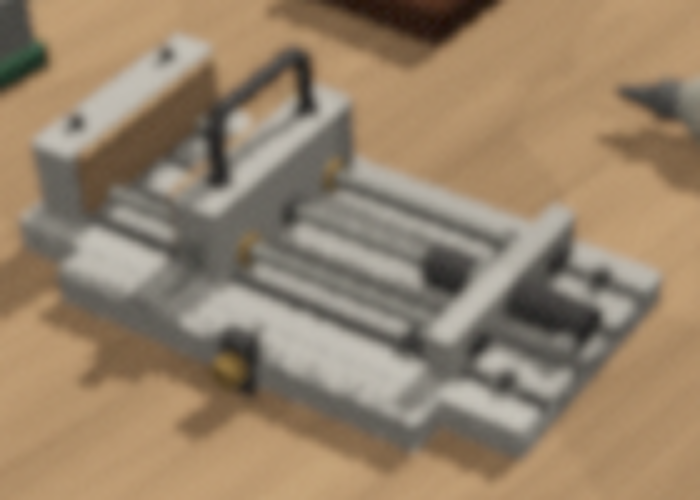

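View pics/s_glue.png

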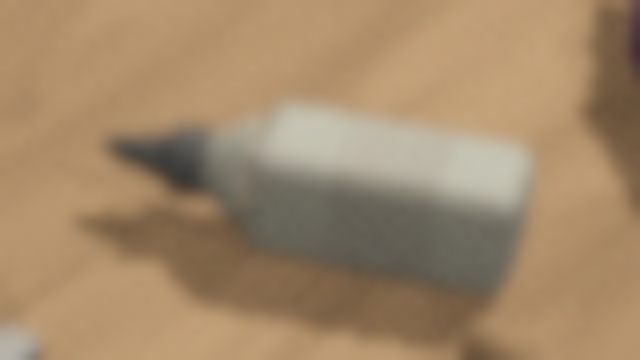

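```bash
cat >> h.py <<'E'
def C(x,y,x0,y0,s): return x0+(x+.5)/s-.5, y0+(y+.5)/s-.5
E
python3 - <<'E'
from h import *
np.set_printoptions(precision=4,suppress=True)
d=cam("top"); s=cam("side")
g=lambda x,y,z: unproj(d,*C(x,y,330,170,7),z)
print("tip",g(148,88,.023),"baseR",g(374,462,.046),"baseL",g(268,503,.046),"shL",g(176,255,.046),"shR",g(275,220,.046))
q=lambda x,y,z: unproj(s,*C(x,y,270,170,8),z)
print("side tip",q(110,147,.023),"baseR",q(532,150,.046),"baseL",q(520,212,.046),"bottomL",q(495,292,0),"shL", q(262,180,.046),"shR",q(285,105,.046),"botsh",q(250,245,0))
j=lambda x,y,z: unproj(d,*C(x,y,215,95,4),z)
for n,p in dict(plNR=(358,546,.022),plNL=(135,579,.022),railN=(88,508,.022),railF=(38,158,.022),fjFR=(272,40,.075),fjFL=(65,78,.075) ,fjNR=(276,80,.075),fjNL=(84,106,.075),hL=(133,208,.124),hR=(268,202,.124),rider=(55,350,.03),tiprider=(66,349,.032)).items(): print(n,j(*p))
k=lambda x,y,z: unproj(s,*C(x,y,160,170,5),z)
for n,p in dict(hL=(212,115,.118),hR=(300,58,.118),plNR=(660,275,.022),plNL=(525,440,.022),rider=(240,345,.032),hole=(0,0,0)).items(): print(n,k(*p))
E
```

```text
tip [ 0.5822 -0.2534  0.023 ] baseR [ 0.4395 -0.3315  0.046 ] baseL [ 0.424  -0.2921  0.046 ] shL [ 0.5153 -0.259   0.046 ] shR [ 0.5289 -0.296   0.046 ]
side tip [ 0.5787 -0.2497  0.023 ] baseR [ 0.436  -0.3256  0.046 ] baseL [ 0.4171 -0.289   0.046 ] bottomL [ 0.4278 -0.2959  0.    ] shL [ 0.5016 -0.2434  0.046 ] shR [ 0.5249 -0.2893  0.046 ] botsh [ 0.5165 -0.2595  0.    ]
plNR [ 0.4503 -0.1299  0.022 ]
plNL [0.427  0.0155 0.022 ]
railN [0.473 0.047 0.022]
railF [0.7074 0.0854 0.022 ]
fjFR [ 0.7726 -0.0687  0.075 ]
fjFL [0.7446 0.0637 0.075 ]
fjNR [ 0.746  -0.0716  0.075 ]
fjNL [0.7263 0.0512 0.075 ]
hL [0.6469 0.0161 0.124 ]
hR [ 0.6521 -0.0659  0.124 ]
rider [0.5759 0.0702 0.03  ]
tiprider [0.5763 0.0628 0.032 ]
hL [0.6445 0.0176 0.118 ]
hR [ 0.6482 -0.0514  0.118 ]
plNR [ 0.4492 -0.1261  0.022 ]
plNL [0.4202 0.0223 0.022 ]
rider [0.5744 0.073  0.032 ]
hole [ 0.9856 -0.0881  0.    ]
```

```bash
cat >> h.py <<'E'
def plan(p,yaw=None):
    """shift (tool axes) and z-turn from measured pose to world TCP target p, tool down"""
    o=env.get_obs(); R=Rm(o["tool_rot"]); sh=R.T@(np.array(p)-o["tool_pos"]); 
    out=[o["time_s"],np.round(o["tool_pos"],4),np.round(o["tool_rot"],2),"shift",np.round(sh,4)]
    if yaw is not None: out+=["turn",np.round((Ro.from_matrix(R).inv()*Ro.from_euler('xyz',[180,0,yaw],degrees=True)).as_rotvec(),4)]
    print(*out)
E
python3 - <<'E'
from h import *
np.set_printoptions(precision=4,suppress=True)
d=cam("top"); s=cam("side")
print("cap top",unproj(d,*C(183,165,330,170,7),.023),"cap side",unproj(s,*C(193,160,270,170,8),.023))
for px in [(412,260),(450,212),(397,343),(415,290),(352,250),(320,330),(350,335)]: print(px,unproj(d,*px,.02))
plan([.548,-.266,.12],-68.8)
E
```

```text
cap top [ 0.5528 -0.2665  0.023 ] cap side [ 0.5487 -0.2638  0.023 ]
(412, 260) [ 0.3779 -0.4138  0.02  ]
(450, 212) [ 0.5061 -0.5191  0.02  ]
(397, 343) [ 0.1659 -0.3698  0.02  ]
(415, 290) [ 0.3004 -0.4198  0.02  ]
(352, 250) [ 0.4024 -0.2559  0.02  ]
(320, 330) [ 0.1973 -0.1718  0.02  ]
(350, 335) [ 0.1853 -0.2488  0.02  ]
0.4 [ 0.269  -0.5916  0.2224] [180.     0.01 -65.55] shift [-0.1809 -0.3887  0.1024] turn [0.     0.0002 0.0568]
```

Request:
{"method": "send_rows", "body": {"steps": [[[-0.016,-0.035,0],[0,0,0.02],0.087],[[-0.032,-0.07,0],[0,0,0.04],0.087],[[-0.048,-0.105,0],[0,0,0.057],0.087],[[-0.064,-0.14,0],[0,0,0.057],0.087],[[-0.08,-0.175,0],[0,0,0.057],0.087]], "grip_force": 8}}

```text
time_s: 0.82
tool_pos: [0.3962, -0.445, 0.2228]
tool_rot: [-180.0, -0.0, -68.8]
force: [1.2, 0.4, -0.2]
grip_width: 0.0869
```

```bash
python3 -c "
from h import *
plan([.550,-.266,.10],-68.8)"
```

```text
0.8167 [ 0.3962 -0.445   0.2228] [-1.800e+02 -3.000e-02 -6.883e+01] shift [-0.1114 -0.2081  0.1227] turn [-0.0001 -0.0005 -0.0006]
```

Request:
{"method": "send_rows", "body": {"steps": [[[-0.018,-0.034,0.01],[0,0,0],0.087],[[-0.036,-0.068,0.02],[0,0,0],0.087],[[-0.054,-0.102,0.03],[0,0,0],0.087],[[-0.072,-0.136,0.04],[0,0,0],0.087],[[-0.09,-0.17,0.05],[0,0,0],0.087]]}}

```text
time_s: 1.23
tool_pos: [0.5222, -0.2997, 0.1725]
tool_rot: [-180.0, -0.0, -68.8]
force: [-0.0, -0.1, 0.4]
grip_width: 0.087
```

Request:
{"method": "send_rows", "body": {"steps": [[[-0.012,-0.02,0.018],[0,0,0],0.087],[[-0.022,-0.038,0.038],[0,0,0],0.087],[[-0.022,-0.038,0.06],[0,0,0],0.087],[[-0.022,-0.038,0.073],[0,0,0],0.087],[[-0.022,-0.038,0.073],[0,0,0],0.087]]}}

```text
time_s: 1.65
tool_pos: [0.5462, -0.2664, 0.0961]
tool_rot: [179.7, 0.2, -68.8]
force: [-0.8, -0.2, -0.2]
grip_width: 0.0871
```

```bash
python3 -c "
from h import *
plan([.550,-.266,.007],-68.8)
d=cam('top'); crop(d,310,150,120,100,5,'t1')
d=cam('side'); crop(d,250,130,120,100,5,'s1')"
```

```text
1.65 [ 0.5462 -0.2664  0.0961] [179.73   0.24 -68.82] shift [ 0.0014 -0.0041  0.0891] turn [ 0.0047  0.0042 -0.0003]
```

View pics/s1.png

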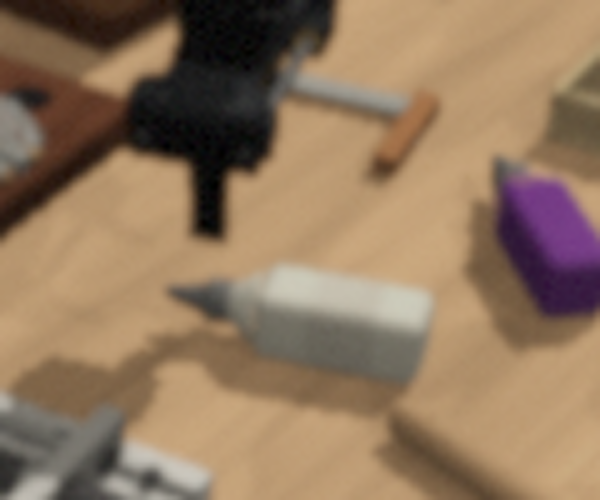

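View pics/t1.png

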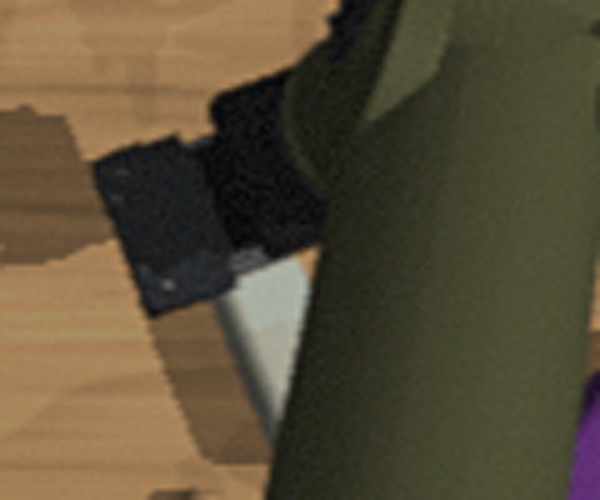

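The fingers are above the cap and nothing has been touched. Going down and closing lightly.

Request:
{"method": "send_rows", "body": {"steps": [[[0.001,-0.004,0.02],[0,0,0],0.087],[[0.001,-0.004,0.04],[0,0,0],0.087],[[0.001,-0.004,0.06],[0,0,0],0.087],[[0.001,-0.004,0.08],[0,0,0],0.087],[[0.001,-0.004,0.088],[0,0,0],0.087]]}}

```text
time_s: 2.17
tool_pos: [0.5517, -0.2676, 0.0107]
tool_rot: [179.9, 0.0, -68.9]
force: [-1.7, -0.1, -0.0]
grip_width: 0.0868
```

Request:
{"method": "send_rows", "body": {"steps": [[[0,0,0],[0,0,0],0.05],[[0,0,0],[0,0,0],0.035],[[0,0,0],[0,0,0],0.02],[[0,0,0],[0,0,0],0.01],[[0,0,0],[0,0,0],0.01]]}}

```text
time_s: 2.58
tool_pos: [0.5537, -0.2668, 0.013]
tool_rot: [-179.9, -0.1, -68.8]
force: [-0.3, 0.0, 1.0]
grip_width: 0.0613
```

Request:
{"method": "send_rows", "body": {"steps": [[[0,0,0],[0,0,0],0.01],[[0,0,0],[0,0,0],0.01],[[0,0,0],[0,0,0],0.01],[[0,0,0],[0,0,0],0.01],[[0,0,0],[0,0,0],0.01]]}}

```text
time_s: 3.0
tool_pos: [0.5528, -0.2661, 0.0115]
tool_rot: [-180.0, 0.0, -68.8]
force: [0.1, 0.3, 1.4]
grip_width: 0.0288
```

```bash
python3 -c "
from h import *
plan([.550,-.266,.007],-68.8)
d=cam('side'); crop(d,250,130,120,100,5,'s2')"
```

```text
3.0 [ 0.5528 -0.2661  0.0115] [-1.800e+02  2.000e-02 -6.881e+01] shift [-0.0011  0.0026  0.0045] turn [-0.      0.0003 -0.0002]
```

View pics/s2.png

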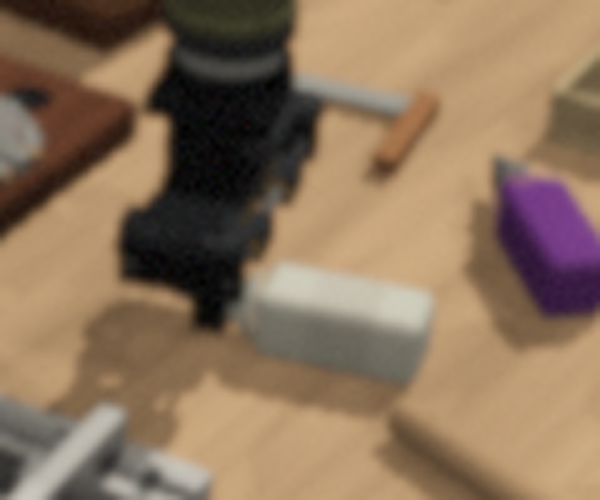

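The 28.8 mm opening matches the cap. I'll lift with a light grip so the bottle can pivot.

Request:
{"method": "send_rows", "body": {"steps": [[[0,0,-0.008],[0,0,0],0.01],[[0,0,-0.018],[0,0,0],0.01],[[0,0,-0.03],[0,0,0],0.01],[[0,0,-0.042],[0,0,0],0.01],[[0,0,-0.055],[0,0,0],0.01]]}}

```text
time_s: 3.47
tool_pos: [0.5529, -0.2665, 0.0682]
tool_rot: [-180.0, -0.0, -68.8]
force: [-1.5, -0.7, -1.7]
grip_width: 0.0284
```

```bash
python3 -c "
from h import *
d=cam('side'); crop(d,250,130,120,100,5,'s3')"
```

```text
(no output)
```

View pics/s3.png

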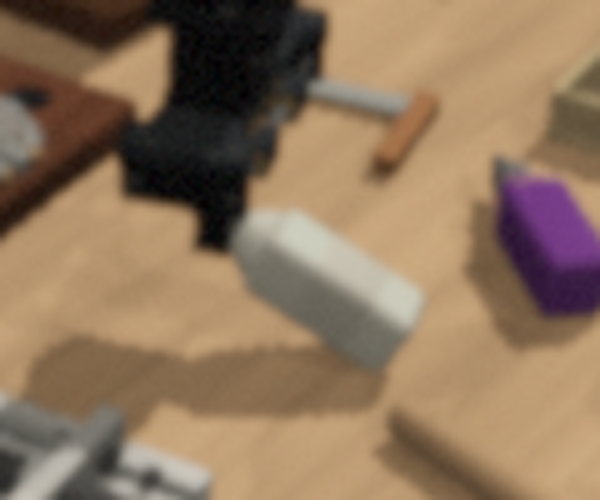

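The base stays on the bench and the bottle pivots in the grip as intended. I'll keep lifting.

Request:
{"method": "send_rows", "body": {"steps": [[[0,0,-0.01],[0,0,0],0.01],[[0,0,-0.022],[0,0,0],0.01],[[0,0,-0.034],[0,0,0],0.01],[[0,0,-0.046],[0,0,0],0.01],[[0,0,-0.056],[0,0,0],0.01]]}}

```text
time_s: 3.93
tool_pos: [0.5531, -0.2664, 0.1241]
tool_rot: [-180.0, -0.0, -68.8]
force: [-0.1, 0.0, -2.9]
grip_width: 0.0288
```

```bash
python3 -c "
from h import *
d=cam('side'); crop(d,250,130,120,100,5,'s4')"
```

```text
(no output)
```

View pics/s4.png

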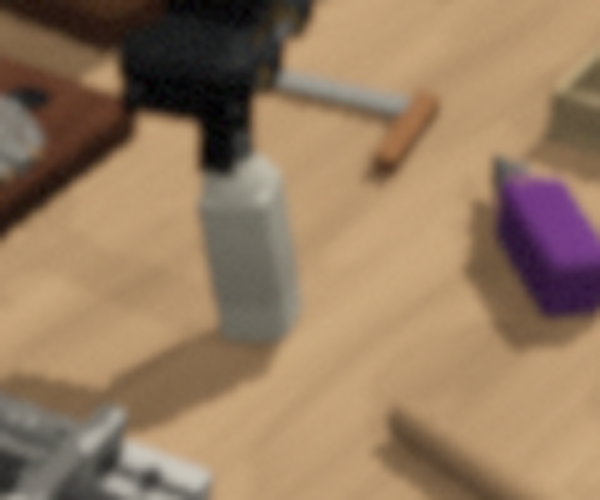

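Request:
{"method": "send_rows", "body": {"steps": [[[0,0,0],[0,0,0],0.01],[[0,0,0.002],[0,0,0],0.01],[[0,0,0.005],[0,0,0],0.01],[[0,0,0.007],[0,0,0],0.01],[[0,0,0.008],[0,0,0],0.01]]}}

```text
time_s: 4.4
tool_pos: [0.5558, -0.2657, 0.1172]
tool_rot: [-179.7, -0.2, -68.8]
force: [1.4, 2.5, 13.9]
grip_width: 0.0283
```

```bash
python3 -c "
from h import *
print(env.get_obs()['force'])
d=cam('side'); crop(d,280,140,50,70,8,'s5')"
```

```text
[ 1.4137287   2.51111044 13.88374627]
```

View pics/s5.png

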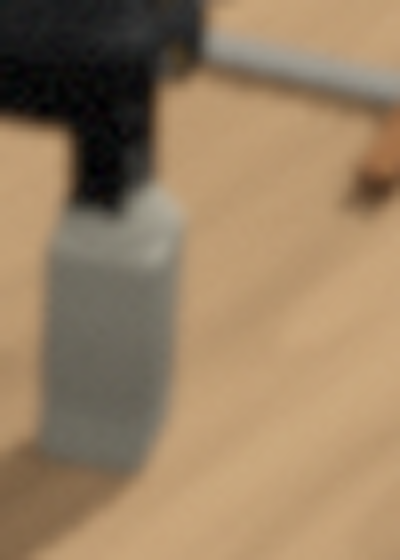

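The bottle now stands upright, with the tool pushing down at 14 N. I'll relieve that slightly, open and withdraw.

Request:
{"method": "send_rows", "body": {"steps": [[[0,0,-0.001],[0,0,0],0.01],[[0,0,-0.002],[0,0,0],0.015],[[0,0,-0.002],[0,0,0],0.035],[[0,0,-0.002],[0,0,0],0.05],[[0,0,-0.002],[0,0,0],0.07]]}}

```text
time_s: 4.87
tool_pos: [0.5519, -0.2663, 0.1155]
tool_rot: [179.9, 0.1, -68.8]
force: [0.4, -0.6, 0.2]
grip_width: 0.0413
```

Request:
{"method": "send_rows", "body": {"steps": [[[0,0,0],[0,0,0],0.075],[[0,0,0],[0,0,0],0.075],[[0,0,0],[0,0,0],0.075],[[0,0,0],[0,0,0],0.075],[[0,0,0],[0,0,0],0.075]]}}

```text
time_s: 5.28
tool_pos: [0.5527, -0.2663, 0.1164]
tool_rot: [180.0, 0.0, -68.8]
force: [0.5, 0.3, 0.4]
grip_width: 0.0716
```

```bash
python3 -c "
from h import *
print(env.get_obs()['force'],env.get_obs()['grip_width'])
d=cam('side'); crop(d,250,100,110,110,6,'s6')"
```

```text
[0.52725477 0.28354015 0.3818378 ] 0.0715744910766625
```

View pics/s6.png

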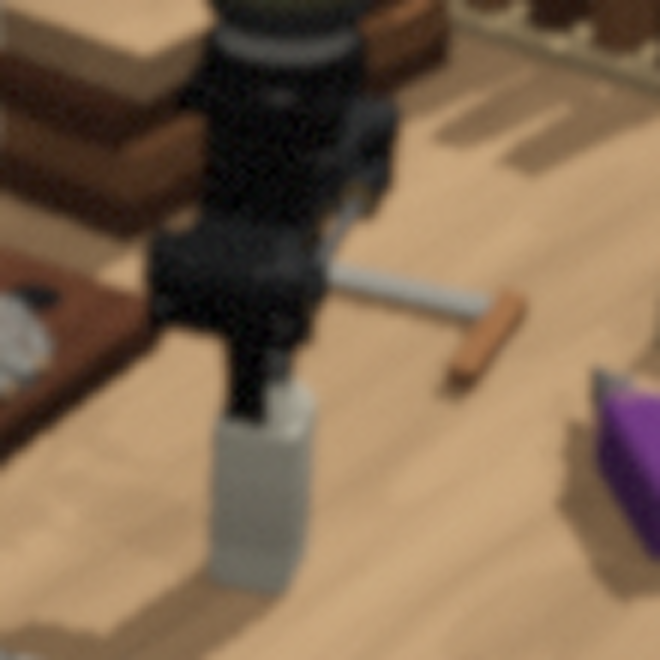

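Request:
{"method": "send_rows", "body": {"steps": [[[0,0,-0.012],[0,0,0],0.08],[[0,0,-0.036],[0,0,0],0.08],[[0,0,-0.062],[0,0,0],0.08],[[0,0,-0.088],[0,0,0],0.08],[[0,0,-0.11],[0,0,0],0.08]]}}

```text
time_s: 5.75
tool_pos: [0.5532, -0.2664, 0.2297]
tool_rot: [-179.9, -0.1, -68.8]
force: [0.8, -1.5, -0.3]
grip_width: 0.0799
```

```bash
python3 -c "
from h import *
d=cam('side'); crop(d,250,60,130,150,4,'s7')
plan([.65,-.0225,.225],9.2)
plan([.65,-.0225,.225],-170.8)
print(env.get_obs()['qpos'])"
```

```text
5.8 [ 0.5554 -0.2673  0.2346] [-179.62   -0.42  -68.81] shift [-0.1941 -0.1766  0.0094] turn [-5.0000e-04 -1.0600e-02 -1.3616e+00]
5.8 [ 0.5554 -0.2673  0.2346] [-179.62   -0.42  -68.81] shift [-0.1941 -0.1766  0.0094] turn [-1.12e-02  5.00e-04  1.78e+00]
[ 38.23211418  14.48332511 -18.07816683  87.28429765   4.60797162
  78.39434456 -49.00426169]
```

View pics/s7.png

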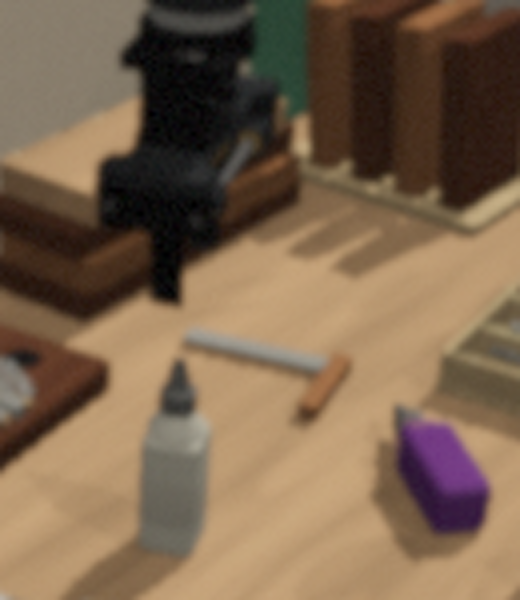

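The bottle stands free, with its nozzle up. Next I'll measure the jig more closely while the arm is clear of it.

```bash
python3 - <<'E'
from h import *
d=cam("top"); crop(d,217,140,60,85,8,"t8"); crop(d,225,95,85,80,8,"t8b")
d=cam("side"); crop(d,185,185,60,70,9,"s8")
E
```

```text
(no output)
```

View pics/t8.png

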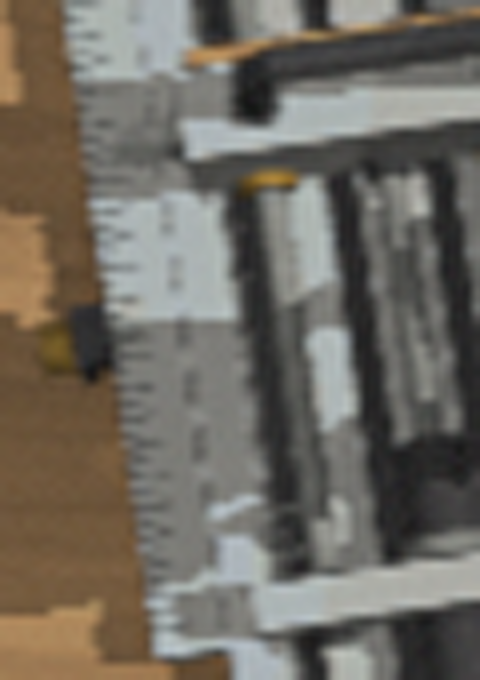

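View pics/t8b.png

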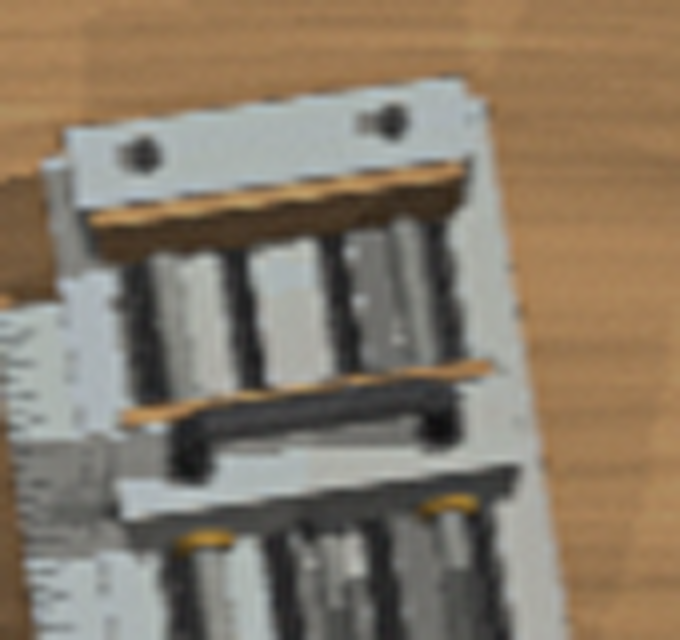

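View pics/s8.png

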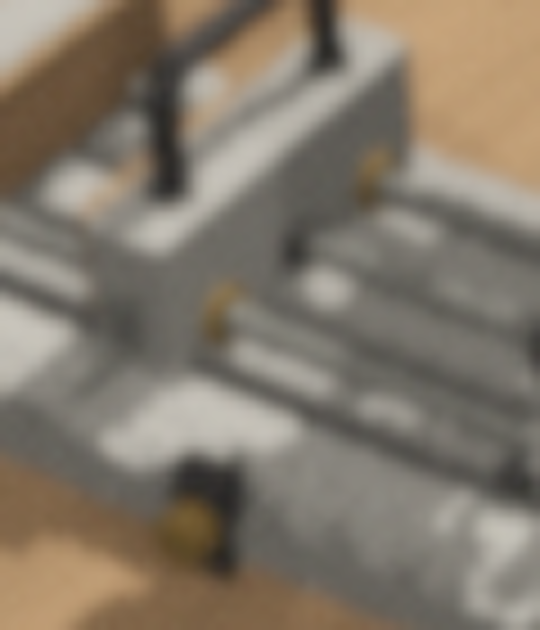

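```bash
python3 - <<'E'
from h import *
from scipy.optimize import least_squares
np.set_printoptions(precision=4,suppress=True)
d=cam("top"); s=cam("side")
a=lambda x,y:C(x,y,225,95,8); b=lambda x,y:C(x,y,215,95,4); k=lambda x,y:C(x,y,160,170,5)
P=[(d,a(487,95),(.15,-.075,.022)),(d,a(43,162),(.15,.075,.022)),(d,b(358,546),(-.19,-.075,.022)),(d,b(135,579),(-.19,.075,.022)),(d,a(318,408),(.025,0,.118)),
(s,k(660,275),(-.19,-.075,.022)),(s,k(525,442),(-.19,.075,.022)),(s,k(255,87),(.025,0,.118))]
def W(p,q):
    c,sn=np.cos(p[2]),np.sin(p[2]); return np.array([p[0]+c*q[0]-sn*q[1],p[1]+sn*q[0]+c*q[1],q[2]])
def res(p): return np.concatenate([np.array(proj(c,W(p,q)))-u for c,u,q in P])
r=least_squares(res,[.626,-.027,.16]); p=r.x
print(p,np.degrees(p[2]));print(res(p).reshape(-1,2))
print("handle",W(p,(.025,0,.118)))
np.save("jig.npy",p)
# rider block
for h in(.022,.032,.036):
  w=unproj(d,*C(92,342,217,140,8),h); c,sn=np.cos(p[2]),np.sin(p[2]); e=w[:2]-p[:2]; print("rider top",h,c*e[0]+sn*e[1],-sn*e[0]+c*e[1])
  w=unproj(s,*C(215,510,185,185,9),h); e=w[:2]-p[:2]; print("rider side",h,c*e[0]+sn*e[1],-sn*e[0]+c*e[1])
plan([*W(p,(.025,0,0))[:2],.225],np.degrees(p[2]))
E
```

```text
[ 0.6256 -0.0259  0.1579] 9.045753571051142
[[-0.562   0.6604]
 [-0.224  -0.3471]
 [-0.0089  0.1959]
 [-1.0943  0.3091]
 [-0.7109  0.6118]
 [ 0.6912 -0.7311]
 [-0.7477 -2.3031]
 [ 0.7204 -1.5436]]
handle [ 0.6503 -0.022   0.118 ]
rider top 0.022 -0.032739062632292704 0.10410443119174594
rider side 0.022 -0.03567589684467441 0.10433037994095022
rider top 0.032 -0.0347087852659904 0.1034507885428982
rider side 0.032 -0.04331135257470574 0.11283925393241702
rider top 0.036 -0.03549667431946958 0.10318933148335911
rider side 0.036 -0.046365534866718267 0.11624280352900374
6.0 [ 0.5525 -0.2662  0.2266] [179.98   0.   -68.81] shift [-0.1924 -0.1795  0.0015] turn [ 0.0003  0.0002 -1.3588]
```

Request:
{"method": "send_rows", "body": {"steps": [[[-0.02,-0.018,0],[0,0,-0.12],0.08],[[-0.04,-0.036,0],[0,0,-0.24],0.08],[[-0.06,-0.054,0],[0,0,-0.36],0.08],[[-0.08,-0.072,0],[0,0,-0.48],0.08],[[-0.1,-0.09,0],[0,0,-0.6],0.08]]}}

```text
time_s: 6.42
tool_pos: [0.5999, -0.1393, 0.225]
tool_rot: [179.9, 0.1, -34.1]
force: [0.7, -0.1, 0.1]
grip_width: 0.0799
```

```bash
python3 -c "
from h import *
plan([.6503,-.022,.20],9.05)"
```

```text
6.4167 [ 0.5999 -0.1393  0.225 ] [ 1.7994e+02  1.5000e-01 -3.4100e+01] shift [-0.024  -0.1254  0.0249] turn [-0.      0.0028 -0.7532]
```

Request:
{"method": "send_rows", "body": {"steps": [[[-0.005,-0.025,0],[0,0,-0.12],0.08],[[-0.01,-0.05,0],[0,0,-0.24],0.08],[[-0.015,-0.075,0],[0,0,-0.36],0.07],[[-0.02,-0.1,0],[0,0,-0.48],0.06],[[-0.024,-0.125,0],[0,0,-0.6],0.06]]}}

```text
time_s: 6.83
tool_pos: [0.6508, -0.0227, 0.225]
tool_rot: [-180.0, 0.2, 0.3]
force: [0.1, -0.7, -0.1]
grip_width: 0.0673
```

Request:
{"method": "send_rows", "body": {"steps": [[[0,0,0],[0,0,-0.08],0.06],[[0,0,0],[0,0,-0.15],0.06],[[0,0,0.01],[0,0,-0.15],0.06],[[0,0,0.025],[0,0,-0.15],0.06],[[0,0,0.025],[0,0,-0.15],0.06]]}}

```text
time_s: 7.25
tool_pos: [0.649, -0.0247, 0.1968]
tool_rot: [-179.9, 0.4, 8.4]
force: [-0.0, 0.3, -1.6]
grip_width: 0.0602
```

```bash
python3 -c "
from h import *
plan([.6503,-.022,.099],9.05)
d=cam('side'); crop(d,160,120,130,130,5,'s9')
d=cam('top'); crop(d,200,95,130,150,4,'t9')"
```

```text
7.25 [ 0.649  -0.0247  0.1968] [-179.94    0.41    8.4 ] shift [ 0.0024 -0.0024  0.0978] turn [-0.0011  0.0071 -0.0114]
```

View pics/s9.png

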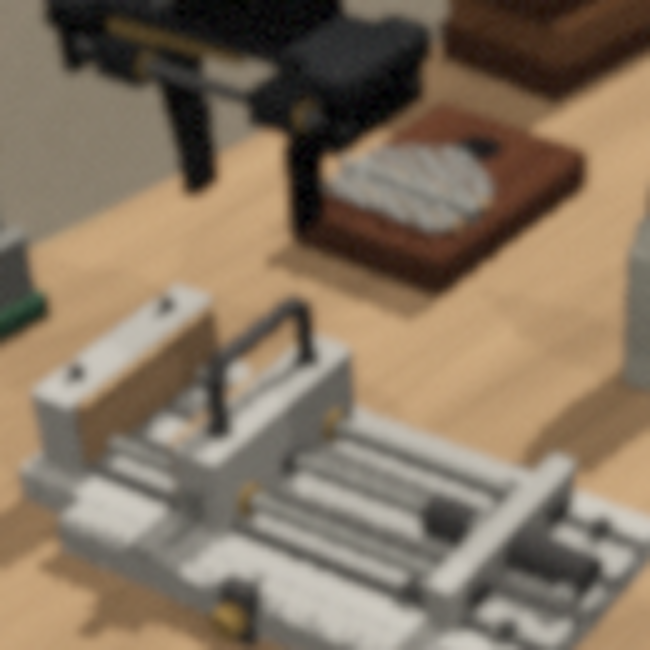

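View pics/t9.png

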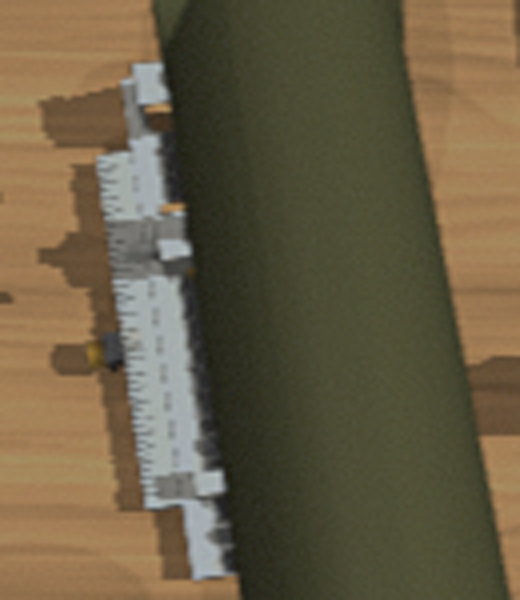

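The fingers straddle the handle bar, and the top camera still sees the rule, rider and pointer side. Going down.

Request:
{"method": "send_rows", "body": {"steps": [[[0.001,-0.001,0.02],[0,0,-0.006],0.06],[[0.001,-0.001,0.042],[0,0,-0.006],0.06],[[0.001,-0.001,0.064],[0,0,-0.006],0.06],[[0.001,-0.001,0.084],[0,0,-0.006],0.06],[[0.001,-0.001,0.098],[0,0,-0.006],0.06]]}}

```text
time_s: 7.77
tool_pos: [0.6516, -0.0232, 0.1019]
tool_rot: [-180.0, 0.1, 8.8]
force: [-0.2, -0.9, 0.2]
grip_width: 0.06
```

```bash
python3 -c "
from h import *
plan([.6503,-.022,.099],9.05);print(env.get_obs()['force'])
d=cam('side'); crop(d,160,140,130,110,5,'s10')"
```

```text
7.7667 [ 0.6516 -0.0232  0.1019] [-1.80e+02  9.00e-02  8.81e+00] shift [-0.0011 -0.0014  0.0029] turn [-0.      0.0015 -0.0043]
[-0.16672243 -0.9011318   0.24492005]
```

View pics/s10.png

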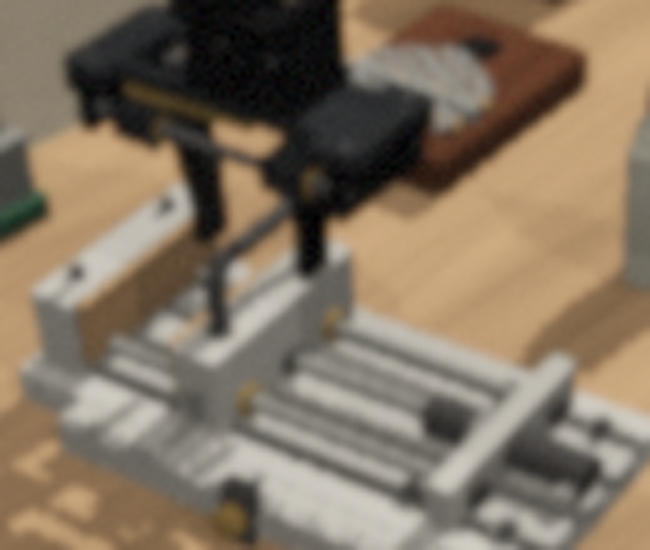

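Request:
{"method": "send_rows", "body": {"steps": [[[0,0,0.001],[0,0,0],0.045],[[0,0,0.002],[0,0,0],0.03],[[0,0,0.002],[0,0,0],0.02],[[0,0,0.002],[0,0,0],0.012],[[0,0,0.002],[0,0,0],0.006]], "grip_force": 40}}

```text
time_s: 8.23
tool_pos: [0.653, -0.0227, 0.1028]
tool_rot: [180.0, -0.1, 8.9]
force: [0.4, 0.5, 0.2]
grip_width: 0.0345
```

Request:
{"method": "send_rows", "body": {"steps": [[[0,0,0],[0,0,0],0.004],[[0,0,0],[0,0,0],0.004],[[0,0,0],[0,0,0],0.004],[[0,0,0],[0,0,0],0.004],[[0,0,0],[0,0,0],0.004]]}}

```text
time_s: 8.65
tool_pos: [0.6511, -0.023, 0.1016]
tool_rot: [180.0, 0.2, 8.9]
force: [-6.1, -1.0, 4.4]
grip_width: 0.0107
```

Request:
{"method": "send_rows", "body": {"steps": [[[0,0,0],[0,0,0],0.004],[[0,0,0],[0,0,0],0.004],[[0,0,0],[0,0,0],0.004],[[0,0,0],[0,0,0],0.004],[[0,0,0],[0,0,0],0.004]]}}

```text
time_s: 9.07
tool_pos: [0.6511, -0.023, 0.1016]
tool_rot: [180.0, 0.2, 8.9]
force: [-5.9, -0.5, 5.2]
grip_width: 0.0108
```

```bash
python3 -c "
from h import *
plan([.6503,-.022,.099],9.05);print(env.get_obs()['force'])
d=cam('top'); crop(d,200,95,130,150,4,'t11')"
```

```text
9.0667 [ 0.6511 -0.023   0.1016] [1.7998e+02 1.5000e-01 8.8800e+00] shift [-0.0006 -0.0012  0.0026] turn [ 0.0004  0.0027 -0.003 ]
[-5.88718163 -0.49267648  5.18408161]
```

View pics/t11.png

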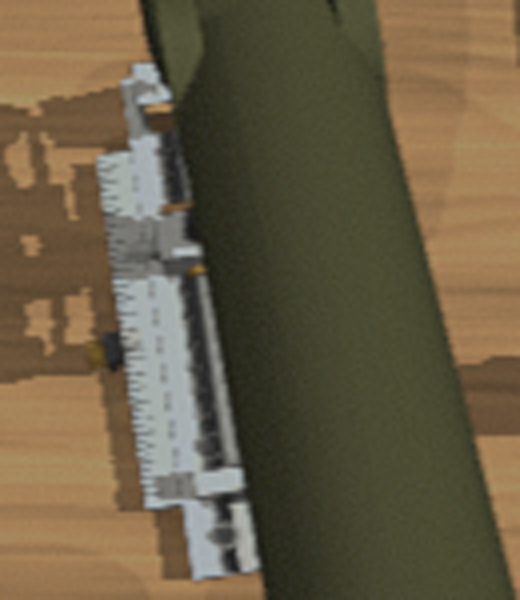

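The handle is gripped at an opening of 10.8 mm. I'll pull about 50 mm, then compare the blades.

Request:
{"method": "send_rows", "body": {"steps": [[[-0.008,0,0],[0,0,0],0.004],[[-0.018,0,0],[0,0,0],0.004],[[-0.03,0,0],[0,0,0],0.004],[[-0.042,0,0],[0,0,0],0.004],[[-0.052,0,0],[0,0,0],0.004]]}}

```text
time_s: 9.53
tool_pos: [0.6052, -0.0305, 0.1017]
tool_rot: [180.0, -0.7, 8.9]
force: [14.1, 0.9, -9.9]
grip_width: 0.0105
```

Request:
{"method": "send_rows", "body": {"steps": [[[0,0,0],[0,0,0],0.004],[[0,0,0],[0,0,0],0.004],[[0,0,0],[0,0,0],0.004],[[0,0,0],[0,0,0],0.004],[[0,0,0],[0,0,0],0.004]]}}

```text
time_s: 9.95
tool_pos: [0.6055, -0.0305, 0.1017]
tool_rot: [180.0, -0.6, 8.9]
force: [12.5, -0.4, -8.9]
grip_width: 0.0108
```

```bash
python3 -c "
from h import *
plan([.6503,-.022,.099],9.05);print(env.get_obs()['force'])
d=cam('top'); crop(d,215,140,50,70,8,'t12')
d=cam('side'); crop(d,180,170,80,80,7,'s12')"
```

```text
9.95 [ 0.6055 -0.0305  0.1017] [179.99  -0.62   8.89] shift [ 0.0456 -0.0014  0.0032] turn [ 0.0003 -0.0109 -0.0028]
[12.54871923 -0.43386245 -8.85411354]
```

View pics/t12.png

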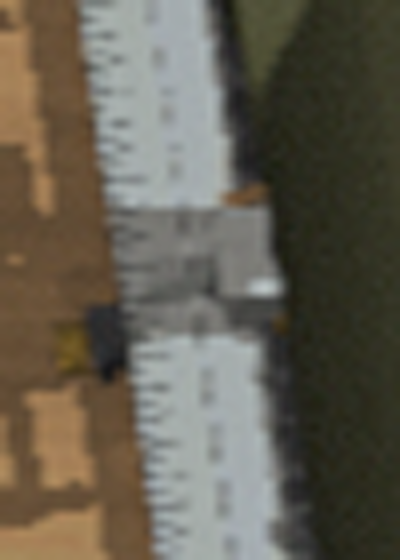

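View pics/s12.png

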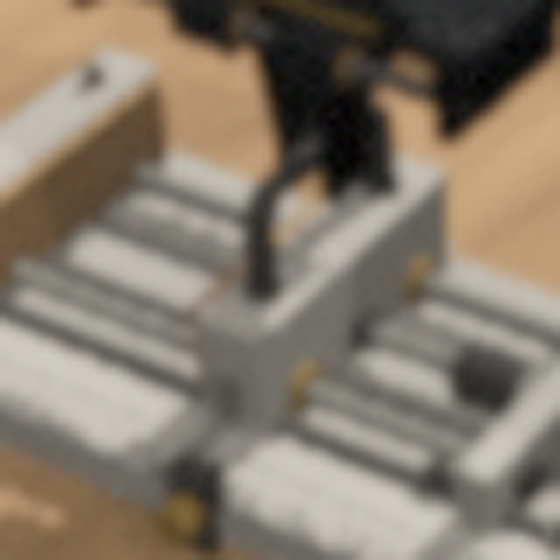

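```bash
cat >> h.py <<'E'
def enh(d,x0,y0,w,h,s,name,lo,hi):
    im=d["pixels"][y0:y0+h,x0:x0+w,::-1].astype(float)
    im=np.clip((im-lo)/(hi-lo),0,1)**.8*255
    cv2.imwrite(f"pics/{name}.png",cv2.resize(im.astype(np.uint8),None,fx=s,fy=s,interpolation=cv2.INTER_CUBIC))
def acc(n,k):
    ds=[cam(n) for _ in range(k)]; d=ds[0]; d["pixels"]=np.mean([e["pixels"].astype(float) for e in ds],0); return d
E
python3 - <<'E'
from h import *
d=acc("top",6); print(d["pixels"][165:185,225:250].min(),d["pixels"][165:185,225:250].max()); np.save("top12.npy",d["pixels"])
enh(d,222,160,32,36,16,"t13",40,190)
d=acc("side",6);np.save("side12.npy",d["pixels"]); enh(d,190,215,40,36,16,"s13",30,200)
p=np.load("jig.npy")
E
```

```text
25.5 183.0
```

View pics/t13.png

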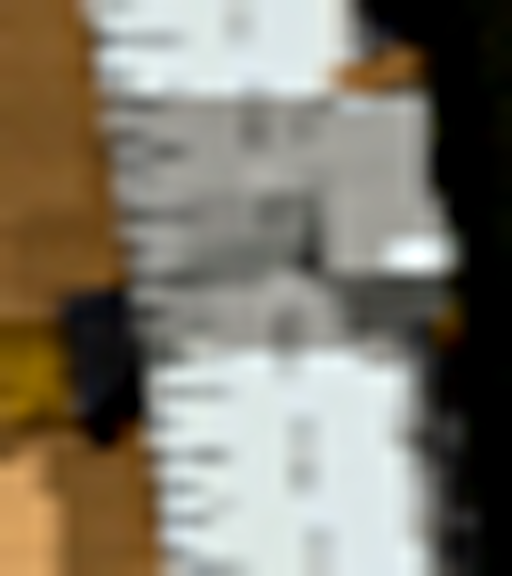

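View pics/s13.png

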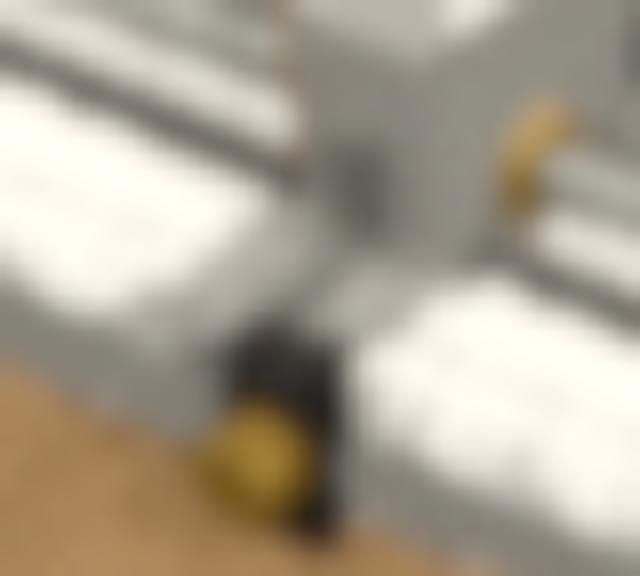

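```bash
cat >> h.py <<'E'
def W(p,q):
    c,sn=np.cos(p[2]),np.sin(p[2]); return np.array([p[0]+c*q[0]-sn*q[1],p[1]+sn*q[0]+c*q[1],q[2]])
def rect(d,z,x0,x1,y0,y1,mm=.2):
    """rows: jig x decreasing downward ; cols: jig y decreasing rightward"""
    p=np.load("jig.npy"); H=int((x1-x0)*1e3/mm); Wd=int((y1-y0)*1e3/mm)
    src=np.float32([[0,0],[Wd,0],[Wd,H],[0,H]]); dst=np.float32([proj(d,W(p,q)) for q in[(x1,y1,z),(x1,y0,z),(x0,y0,z),(x0,y1,z)]])
    M=cv2.getPerspectiveTransform(src,dst)
    return cv2.warpPerspective(d["pixels"].astype(np.float32),M,(Wd,H),flags=cv2.INTER_CUBIC|cv2.WARP_INVERSE_MAP)
def rshow(d,z,name,lo=40,hi=190,x0=-.07,x1=.03,y0=.06,y1=.12):
    r=rect(d,z,x0,x1,y0,y1); im=np.clip((r[:,:,::-1]-lo)/(hi-lo),0,1)*255
    im=cv2.resize(im.astype(np.uint8),None,fx=1.2,fy=1.2)
    for k in range(int(x0*1e3),int(x1*1e3)+1,5):
        yy=int((x1*1e3-k)/.2*1.2); cv2.line(im,(0,yy),(6 if k%10 else 14,yy),(0,0,255),1)
        if k%10==0: cv2.putText(im,str(k),(16,yy+4),0,.4,(0,0,255))
    cv2.imwrite(f"pics/{name}.png",im)
E
python3 - <<'E'
from h import *
d=cam("top"); d["pixels"]=np.load("top12.npy"); rshow(d,.032,"rt12")
d=cam("side"); d["pixels"]=np.load("side12.npy"); rshow(d,.032,"rs12")
a=cv2.imread("pics/rt12.png");b=cv2.imread("pics/rs12.png");cv2.imwrite("pics/r12.png",np.hstack([a,b]));print(a.shape)
E
```

```text
(600, 360, 3)
```

View pics/r12.png

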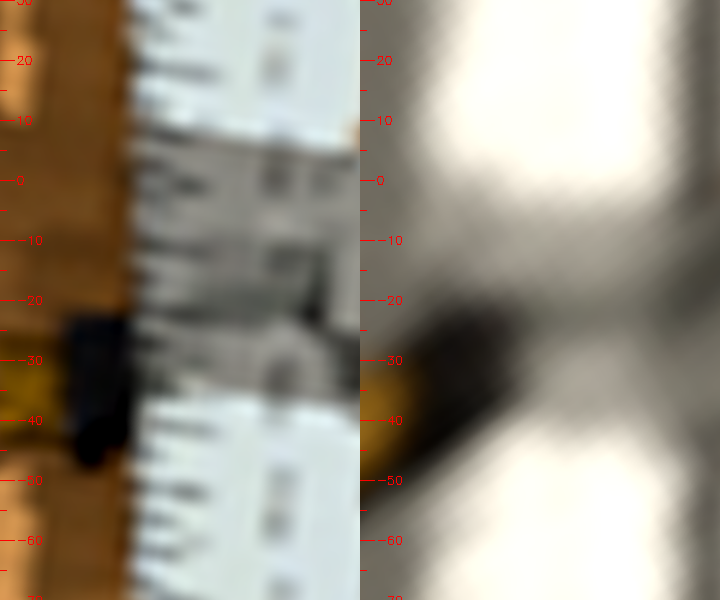

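In the rectified top view (jig x in mm) the pointer blade is the grey band at about x = −20.5, which agrees with the 46 mm pulled. The rider block spans about −22.5 to −43, so its middle is near −33. I'll pull about 11 mm more and compare again.

Request:
{"method": "send_rows", "body": {"steps": [[[-0.003,0,0],[0,0,0],0.004],[[-0.006,0,0],[0,0,0],0.004],[[-0.009,0,0],[0,0,0],0.004],[[-0.011,0,0],[0,0,0],0.004],[[-0.011,0,0],[0,0,0],0.004]]}}

```text
time_s: 11.17
tool_pos: [0.5949, -0.0322, 0.1018]
tool_rot: [180.0, -0.7, 8.9]
force: [11.8, 1.1, -9.8]
grip_width: 0.0111
```

```bash
python3 - <<'E'
from h import *
plan([.6511,-.023,.1016],9.05);print(env.get_obs()['force'])
d=acc("top",6); np.save("top14.npy",d["pixels"]); rshow(d,.032,"rt14",30,150,-.055,-.005,.075,.115)
enh(d,222,160,32,36,16,"t14",30,170)
s=acc("side",6);np.save("side14.npy",s["pixels"]); enh(s,190,215,40,36,16,"s14",30,200)
a=cv2.imread("pics/rt14.png");a=cv2.resize(a,None,fx=2,fy=2);print(a.shape);cv2.imwrite("pics/r14.png",a)
E
```

```text
11.1667 [ 0.5949 -0.0322  0.1018] [179.98  -0.68   8.9 ] shift [ 0.057  -0.0004  0.0008] turn [ 0.0004 -0.0119 -0.0027]
[11.75158975  1.0688781  -9.82406408]
(600, 480, 3)
```

View pics/r14.png

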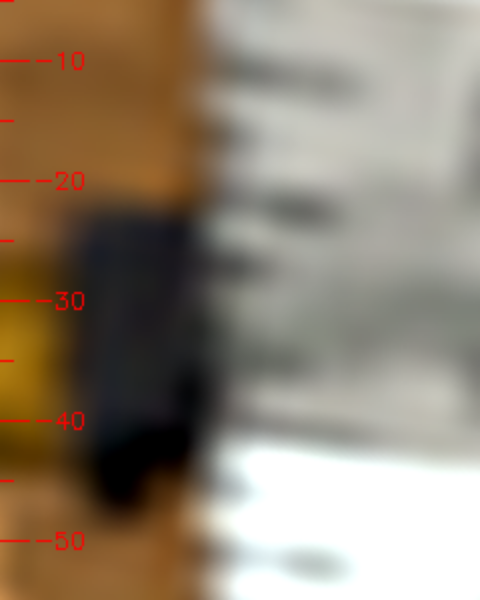

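View pics/s14.png

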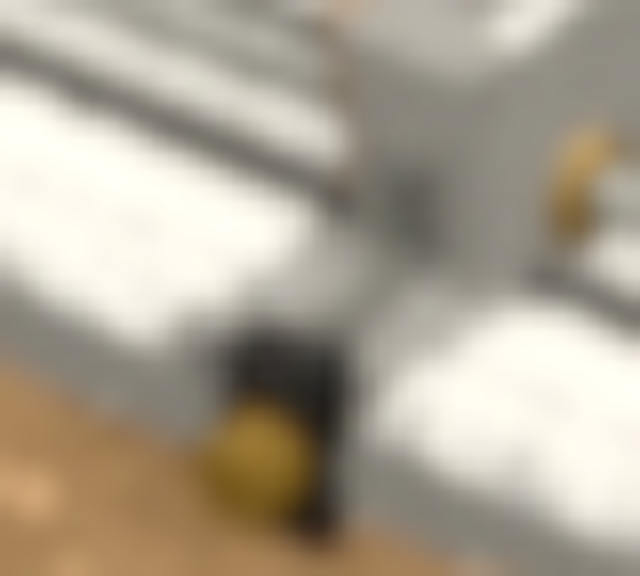

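```bash
python3 - <<'E'
from h import *
d=cam("top"); out=[]
for n in("top12","top14"):
    d["pixels"]=np.load(n+".npy"); rshow(d,.032,"x",30,150,-.05,-.015,.08,.108); a=cv2.imread("pics/x.png"); out.append(cv2.resize(a,None,fx=2.2,fy=2.2,interpolation=cv2.INTER_CUBIC))
im=np.hstack(out); print(im.shape); cv2.imwrite("pics/r15.png",im)
E
```

```text
(462, 734, 3)
```

View pics/r15.png

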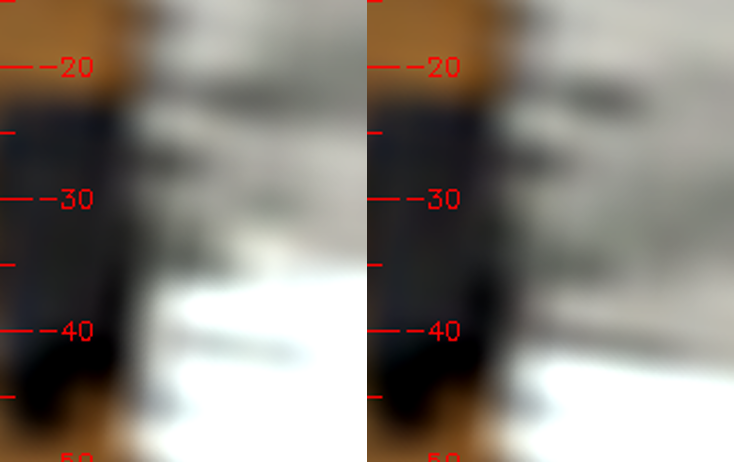

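```bash
python3 - <<'E'
from h import *
d=cam("top"); 
for n in("top12","top14"):
    d["pixels"]=np.load(n+".npy"); r=rect(d,.032,-.05,-.015,.08,.108).mean(2)
    print(n)
    for y in (.0985,.0975,.0965,.0955,.094,.092,.089,.085): 
        c=int((.108-y)/.2e-3); print(y,[int(v) for v in r[:,c-1:c+2].mean(1)[::5]])
print("x",[-15-i for i in range(35)])
E
```

```text
top12
0.0985 [72, 67, 69, 73, 72, 68, 62, 59, 60, 60, 57, 53, 51, 54, 57, 56, 52, 47, 46, 46, 45, 45, 47, 49, 52, 54, 54, 53, 57, 61, 67, 78, 93, 100, 93]
0.0975 [78, 71, 72, 79, 79, 74, 68, 68, 74, 77, 73, 63, 58, 62, 67, 66, 61, 56, 53, 53, 55, 59, 66, 72, 77, 78, 80, 81, 82, 82, 83, 92, 110, 121, 112]
0.0965 [86, 77, 78, 86, 88, 83, 76, 78, 88, 95, 88, 74, 64, 68, 76, 77, 72, 66, 62, 62, 65, 75, 89, 100, 104, 104, 107, 111, 113, 109, 104, 109, 126, 140, 132]
0.0955 [98, 87, 89, 97, 100, 93, 85, 84, 96, 104, 97, 80, 68, 71, 82, 85, 82, 77, 73, 71, 76, 92, 112, 127, 127, 120, 121, 129, 134, 128, 120, 121, 136, 151, 148]
0.094 [111, 103, 103, 110, 112, 105, 94, 89, 99, 109, 106, 91, 79, 81, 92, 96, 93, 86, 80, 75, 79, 100, 128, 148, 143, 129, 126, 140, 154, 154, 144, 141, 152, 165, 165]
0.092 [123, 119, 117, 120, 120, 110, 95, 84, 89, 101, 108, 103, 97, 97, 101, 104, 102, 100, 99, 94, 94, 112, 142, 164, 162, 141, 130, 142, 161, 170, 166, 161, 165, 171, 170]
0.089 [119, 118, 114, 112, 109, 101, 88, 78, 80, 92, 105, 110, 109, 107, 103, 100, 104, 114, 126, 133, 131, 137, 153, 167, 168, 
[... 1000 characters left out ...]
4, 163]
0.092 [122, 119, 118, 120, 121, 110, 94, 83, 87, 100, 106, 103, 96, 97, 101, 103, 101, 97, 92, 84, 79, 85, 99, 111, 109, 97, 101, 128, 158, 175, 171, 163, 165, 171, 169]
0.089 [121, 122, 122, 123, 123, 115, 99, 85, 83, 93, 105, 108, 105, 102, 100, 98, 95, 94, 93, 91, 91, 95, 104, 112, 113, 103, 99, 117, 146, 172, 180, 176, 173, 174, 170]
0.085 [119, 121, 121, 119, 116, 112, 107, 105, 104, 105, 107, 107, 104, 101, 97, 94, 92, 90, 89, 91, 95, 101, 108, 113, 115, 111, 103, 110, 133, 160, 177, 177, 172, 171, 170]
x [-15, -16, -17, -18, -19, -20, -21, -22, -23, -24, -25, -26, -27, -28, -29, -30, -31, -32, -33, -34, -35, -36, -37, -38, -39, -40, -41, -42, -43, -44, -45, -46, -47, -48, -49]
```

```bash
python3 - <<'E'
from h import *
p=np.load("jig.npy")
s=cam("side"); s["pixels"]=np.load("side14.npy"); d=cam("top"); d["pixels"]=np.load("top14.npy")
def ov(c,x0,y0,w,h,S,name,cx,dx=0,dy=0,z0=.008,z1=.034):
    enh(c,x0,y0,w,h,S,name,30,200); im=cv2.imread(f"pics/{name}.png")
    pt=lambda q:tuple(int(round(v)) for v in ((proj(c,W(p,q))[0]+dx-x0+.5)*S-.5,(proj(c,W(p,q))[1]+dy-y0+.5)*S-.5))
    B=[(cx+i*.01,y,z) for i in(-1,1) for y in(.099,.109) for z in(z0,z1)]
    for i in range(8):
        for j in(1,2,4):
            if not i&j: cv2.line(im,pt(B[i]),pt(B[i|j]),(0,255,0),1)
    for x in(.025-.057-.003,.025-.057+.003): cv2.line(im,pt((x,.065,.032)),pt((x,.096,.032)),(0,0,255),1)
    for x in(cx-.003,cx+.003): cv2.line(im,pt((x,.099,.032)),pt((x,.097,.032)),(255,0,255),1)
    cv2.line(im,pt((-.06,.0985,.022)),pt((0,.0985,.022)),(255,255,0),1)
    cv2.imwrite(f"pics/{name}.png",im); return im
a=ov(s,195,220,28,36,14,"o1",-.033); b=ov(d,222,160,28,36,14,"o2",-.033)
cv2.imwrite("pics/o.png",np.hstack([a,b]))
E
```

```text
(no output)
```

View pics/o.png

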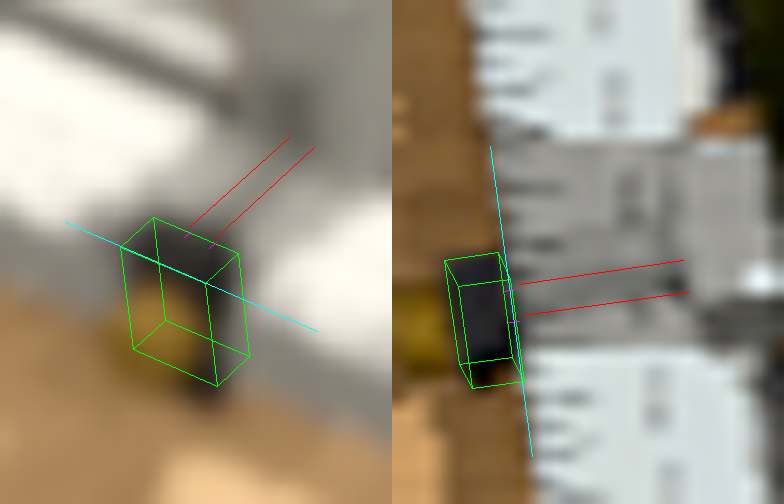

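The box model of the rider at x = −33 fits the top view. The pointer, by image and by tool, is at −32.0 to −32.3. I'll make a 0.8 mm correction and let it settle.

Request:
{"method": "send_rows", "body": {"steps": [[[-0.0004,0,0],[0,0,0],0.004],[[-0.0008,0,0],[0,0,0],0.004],[[-0.0008,0,0],[0,0,0],0.004],[[-0.0008,0,0],[0,0,0],0.004],[[-0.0008,0,0],[0,0,0],0.004]]}}

```text
time_s: 12.38
tool_pos: [0.5946, -0.0322, 0.1018]
tool_rot: [180.0, -0.7, 8.9]
force: [13.7, 0.7, -10.6]
grip_width: 0.0105
```

Request:
{"method": "send_rows", "body": {"steps": [[[0,0,0],[0,0,0],0.004],[[0,0,0],[0,0,0],0.004],[[0,0,0],[0,0,0],0.004],[[0,0,0],[0,0,0],0.004],[[0,0,0],[0,0,0],0.004]]}}

```text
time_s: 12.8
tool_pos: [0.5945, -0.0322, 0.1017]
tool_rot: [180.0, -0.7, 8.9]
force: [12.8, -0.5, -10.4]
grip_width: 0.0109
```

```bash
python3 - <<'E'
from h import *
plan([.6511,-.023,.1016],9.05);print(env.get_obs()['force'],env.get_obs()['grip_width'])
d=acc("top",6); np.save("top16.npy",d["pixels"]); 
r=rect(d,.032,-.05,-.015,.08,.108).mean(2)
for y in (.089,.087,.085,.083): 
        c=int((.108-y)/.2e-3); print(y,[int(v) for v in r[:,c-1:c+2].mean(1)[::5]])
enh(d,222,160,28,36,14,"t16",30,170)
cv2.imwrite("pics/side16.png",cam("side")["pixels"][:,:,::-1])
E
```

```text
12.8 [ 0.5945 -0.0322  0.1017] [179.98  -0.71   8.91] shift [ 0.0573 -0.0003  0.0008] turn [ 0.0003 -0.0124 -0.0025]
[ 12.77773184  -0.48393349 -10.42747839] 0.010872097854664127
0.089 [122, 123, 121, 122, 121, 113, 98, 85, 82, 93, 104, 108, 107, 104, 102, 100, 97, 95, 94, 92, 90, 94, 104, 114, 115, 104, 94, 96, 105, 122, 143, 162, 176, 179, 172]
0.087 [120, 122, 122, 120, 119, 115, 106, 97, 94, 99, 106, 107, 105, 101, 98, 96, 94, 92, 92, 93, 96, 100, 108, 115, 116, 107, 96, 95, 102, 116, 137, 157, 172, 178, 173]
0.085 [120, 121, 121, 119, 116, 112, 108, 105, 104, 105, 107, 107, 106, 103, 100, 97, 93, 90, 87, 89, 94, 101, 109, 116, 117, 112, 103, 100, 104, 113, 131, 151, 168, 177, 175]
0.083 [119, 120, 120, 118, 114, 109, 106, 106, 107, 108, 108, 107, 106, 105, 101, 97, 92, 87, 84, 85, 92, 102, 112, 118, 119, 117, 113, 110, 110, 112, 124, 143, 163, 176, 176]
```

View pics/t16.png

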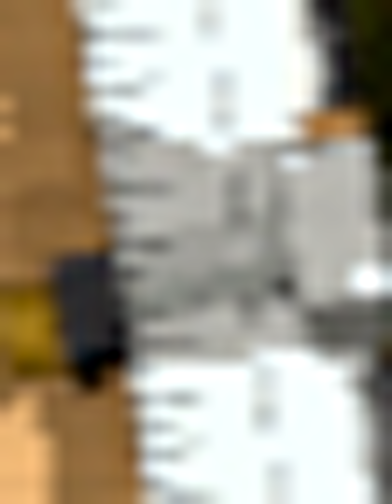

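View pics/side16.png

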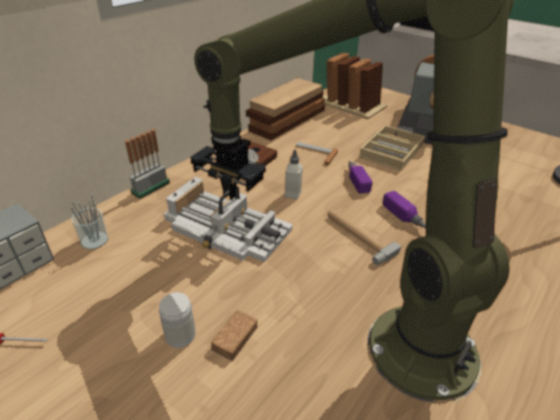

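The pointer band, about 6 mm wide, is centred at x ≈ −32.7 against the rider at about −33. The bottle stands upright and the bystanders have not moved, so I'm handing in.

```bash
python3 -c "
from cell import env
print(env.sign_off())"
```

```text
the job is handed in; nothing more can be done
None
```

The glue bottle is standing on its base, and the arm is holding the jaw open at the rider's mark. I handed the job in with the arm still gripping the handle, after about 13 s of the 64 s allowed.

- **Glue bottle:** I gripped it lightly by the cap and lifted, letting it swing upright in the fingers. Then I pressed it down on its base and let go. The last side picture shows it standing free on the right of the jig.
- **Jaw:** I pulled the arch handle open about 57.3 mm by tool travel and kept hold at a 40 N grip setting. The wrist reads about 13 N of pull along the opening direction.
- **Alignment with the rider:** In the last top picture the pointer is at about x = −32.7 mm in the jig's frame, and the rider is at about −33 mm. The tool's travel puts the pointer at −32.3 mm.
- **Uncertainty:** I placed the rider mostly from its block, because its blade was hard to see among the rule's marks, so its position is only good to about 1 mm. The side camera gave only a coarse check, because its view of the jig sits 1–2 pixels off my fitted jig position.
- **Other things on the bench:** The last side picture shows the oil can, hammer and sanding block where they were. I judged that by eye and did not measure it.

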